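Dispense one biscuit and nudge it to the dessert cup

ROBOT

A 6-joint arm with a two-finger parallel gripper is mounted at the origin on the work surface; the furniture and walls round the work are solid. World frame = base frame: x ahead of the robot, y to its left, z up, the work surface at z = 0. Lengths are in m, angles in degrees, forces in N, time in s.
With the tool pointing down it reaches from about 0.325 to 0.775 m from the base axis. Payload 9.3 kg.
Tool frame: the origin (TCP) lies at the very end of the fingers, on their centre line; the grasp point (between the pads) lies 19 mm behind it; z points along the fingers, y is the direction in which the jaws open and shut (so a half turn about z gives the same grasp; the last joint's range is limited). The gripper opens to 85 mm and grips with 20 to 120 N. Pads are 22 mm wide; open, the fingers measure 114 mm over their backs; the gripper's body (76 mm by 85 mm) begins 54 mm behind the grasp point. The pads swing forward as they close: fully open they stand 13 mm farther back than shut.
Start: joints at [-83.686, 14.817, 1.232, 76.415, 0, 81.257], TCP at [0.143, -0.531, 0.231] pointing down, gripper open.
Joint ranges: [-174.27, 174.27], [-52.1, 104.24], [-59.71, 78.15], [-110.17, 111.67], [-87.03, 83.33], [-180, 180]. Speed limits (degrees/s): [127.2, 127.2, 159.86, 180, 180, 180].

INTERFACE

Orientations are given as a 3x3 rotation matrix whose columns are the frame's x, y, z axes.
In Python, from workcell import robot gives the robot as it stands.
- The arm moves only by the tool apply_moves, never from a script. Its argument "motion" is a list of rows, each a list of 3 entries, a list of its own where there are three numbers: the opening in per cent of the stroke, from 0 (shut) to 100 (fully open), then the shift along the world's x, y, z in m, then the turn, a rotation vector about the world's x, y, z in degrees. A call has exactly 8 rows; each row shifts and turns the pose as measured when the row begins; what a row does not reach is not made up. A row lasts 1/12 s, in which the tool goes at most 41.7 mm and 7.16 degrees, less where a joint would pass 70% of its speed; a pose out of reach is approached as far as the arm can. A call is refused whole if a number of a shift passes 0.0417 or a number of a turn 7.16, either way. A call with a gripper value outside its range is refused whole. The fingers move at their own pace and stop on an object; "grip_force" is the grip in N (left out, the last holds). Time passes only in rows, so rows that do not move let the fingers close, or fill a call up. It gives the time, the measured TCP pose, the force and the opening at its end, in the units of the state.
- robot.get_state(): the state, without advancing time (a new reading comes with each control period).
- robot.capture(name): name is "scene" or "top" or "wrist"; returns a dict with "color" (480x640x3 uint8, red, green, blue), "camera_matrix" (3x3 intrinsics, pixels), "position" and "rotation" of the camera in the world; the wrist camera has in their place "tool_from_camera" (4x4, takes a point from camera to tool coordinates, whose origin is the TCP and whose axes are the flange's). Camera axes: x right, y down, z forward; pixel columns grow to the right and rows downward; lengths in m; the calibration is good to about 2 mm. A picture is of the moment at which its call begins: read the wrist's pose just before it. There is no depth.
- robot.hand_in(): hands the job in, once; it reports no verdict.
The state is a dict: "time": time; "qpos": joint angles; "qd": joint speeds; "joint_efforts": joint torques, N m; "tool_pos": TCP position; "tcp_rot": TCP orientation; "contact_force": force on the tool from outside, world axes, zero at the start; "ft_torque": the same for the moment, N m; "gripper_width": finger opening in m.
Only numpy, scipy, OpenCV 4.12 (cv2) and the standard library are available. Lean on these libraries where they do the work, as an engineer would, in place of code of your own. Each camera call takes 0.05 s, during which the arm holds its last target. There are 200 camera calls.

TASK

Press the plunger of the biscuit dispenser fully down once and let it spring back up, so that a single biscuit slides out onto the ledge. Then nudge that biscuit sideways along the ledge with the fingertips, without picking it up, until it lies flat in the shallow bay at the end of the ledge where the mousse dessert cup stands. The other biscuits stay in the dispenser, and the cup, ring cutter, nozzle and timer stay where they are.

Things in the scene. Friction and masses are not known exactly. Their poses are not given: they have to be found in the camera images.
- dispenser: Steel and white biscuit dispenser, fixed on the table. Origin at table height under the centre of the magazine; +x from ledge to plunger (away from the robot at yaw 0), +y left, z up. Magazine: shaft x -0.021 to 0.021, y -0.027 to 0.027, top z 0.060, clear front wall. White housing behind it: x 0.021 to 0.096, y -0.034 to 0.034, top z 0.075. In front lies the ledge (see ledge).
- plunger_top (a point): Centre of the flat top (32 mm across) of the black round plunger cap (38 mm across, 12 mm thick) on a steel rod above the housing; at dispenser (0.058, 0, 0.135) when up. The point moves with the cap.
- plunger (a joint): Plunger travel in m: 0 up, 0.030 fully down (solid stop). Takes about 1 N to start, 4 N fully down; springs back. A blade moves twice as far towards the ledge: a full stroke pushes the lowest biscuit out to dispenser x about -0.058, y about 0. The stack drops once the plunger is up again, so a second press would push out another biscuit.
- biscuit: The lowest biscuit in the magazine, the one that comes out: oblong, 41 mm (own y) x 28 mm (own x) x 6 mm, about 12 g; origin at the centre of its underside. Its long side lies along the dispenser's y as it comes out.
- biscuit_b: Biscuit like the first (41 x 28 x 6 mm); origin at the centre of its underside. Second from below in the magazine.
- biscuit_c: Biscuit like the first (41 x 28 x 6 mm); origin at the centre of its underside. Third from below in the magazine.
- biscuit_d: Biscuit like the first (41 x 28 x 6 mm); origin at the centre of its underside. Top of the stack in the magazine.
- ledge (a point): Where the biscuit comes out, at dispenser (-0.060, 0, 0.012). The level ledge spans x -0.130 to -0.020; its white middle, y -0.070 to 0.070, has its top at z 0.012; at each end lies a steel bay, its floor 3 mm lower. Lips 4 mm wide, top z 0.018, run along its front, both ends (|y| 0.137 to 0.141) and the back (x -0.0205 to -0.0165, |y| above 0.027).
- bay_left (a point): Centre of the floor of the bay at the dispenser's +y end, at dispenser (-0.075, 0.1035, 0.009); the bay spans y 0.070 to 0.137 and x -0.130 to -0.020.
- bay_right (a point): Centre of the floor of the bay at the dispenser's -y end, at dispenser (-0.075, -0.1035, 0.009); the bay spans y -0.137 to -0.070 and x -0.130 to -0.020.
- dessert_cup: Round clear dessert cup filled with brown mousse, 71 mm across, 34 mm high, standing on the table beyond one end of the ledge; its end is the one to use. Origin at the centre of its underside.
- ring_cutter: Plain round steel ring cutter, open, 63 mm across, 37 mm high, on the table beyond the other end of the ledge. Origin at the centre of its underside.
- nozzle: Steel cone-shaped piping nozzle, 27 mm across, 44 mm high, on the table beside the dispenser's housing. Origin at the centre of its underside.
- timer: Round white and red kitchen timer, 66 mm across, 46 mm high, on the table at the other side of the housing. Origin at the centre of its underside.
Things that resemble listed ones, but are neither listed nor needed, are in the scene too. What is shaped like the dessert_cup but pink is not meant.

How it is judged (in metres and radians):
On the way, in this order (a step that is already met when the one before it is completed fails the run):
1. the plunger is fully down and the biscuit has come out onto the ledge (value of joint plunger above 0.027 m and x of biscuit in the frame of dispenser between -0.12 and -0.045 m and z of biscuit in the frame of dispenser below 0.015 m), for 0.05 s.
2. the plunger is back up and the biscuit lies flat in the bay at the cup's end (value of joint plunger below 0.005 m and x of biscuit in the frame of dispenser between -0.12 and -0.03 m and z of biscuit in the frame of dispenser between 0.006 and 0.0105 m and angle between biscuit's own z axis and vertical below 0.06 rad and ((y of dessert_cup in the frame of dispenser above 0 m and y of biscuit in the frame of dispenser between 0.07 and 0.136 m) or (y of dessert_cup in the frame of dispenser below 0 m and y of biscuit in the frame of dispenser between -0.136 and -0.07 m))), for 0.2 s.
At the end, for the whole second after the job is handed in: The ejected biscuit lies flat (within 0.06 rad) and at rest on the floor of the bay at the dessert cup's end (underside under 10.5 mm above the table; the ledge is at 12 mm); the plunger is up within 5 mm; the other three biscuits are in the magazine, within 6 mm of its axis along x (all of step 2 and linear speed of biscuit below 0.01 m/s and x of biscuit_b in the frame of dispenser between -0.006 and 0.006 m and z of biscuit_b in the frame of dispenser between 0.01 and 0.036 m and x of biscuit_c in the frame of dispenser between -0.006 and 0.006 m and z of biscuit_c in the frame of dispenser between 0.01 and 0.036 m and x of biscuit_d in the frame of dispenser between -0.006 and 0.006 m and z of biscuit_d in the frame of dispenser between 0.01 and 0.036 m); the robot touches nothing.
It fails at once if a second biscuit is pushed out of the magazine (x of any of biscuit_b, biscuit_c, biscuit_d in the frame of dispenser below -0.01 m).
It fails at once if a biscuit is lifted: the first more than 18 mm above the ledge, another more than 14 mm above its place in the stack (z of biscuit in the frame of dispenser above 0.03 m or z of biscuit_b in the frame of dispenser above 0.032 m or z of biscuit_c in the frame of dispenser above 0.038 m or z of biscuit_d in the frame of dispenser above 0.044 m).
It fails at once if the biscuit is put into the bay at the ring cutter's end ((y of dessert_cup in the frame of dispenser above 0 m and y of biscuit in the frame of dispenser below -0.085 m) or (y of dessert_cup in the frame of dispenser below 0 m and y of biscuit in the frame of dispenser above 0.085 m)).
It fails at once if the dessert cup, ring cutter, nozzle or timer is moved more than 20 mm (distance of any of dessert_cup, ring_cutter, nozzle, timer from where it was at the start of the episode above 0.02 m).
It also fails if it takes over 45 s, if anything falls off the work surface, if the arm or the gripper's body presses on something with over 40 N, if the wrist force passes 120 N, or if a joint passes its speed limit or range.

## Working session

There is one attempt and no reset: what is moved stays moved. The work goes in short steps, Python scripts to look and compute and a tool call to move; the robot and the scene stay as the last step left them, time stands still between calls to the robot, and variables do not carry over. Pictures are saved under pics/ and viewed, about 8 in all and at most 12, crops included, and the job is handed in when it is done.

Besides the shell and the picture viewer there is one more tool, called as name([rows], argument=value, ...), one row to a line, values as JSON. apply_moves: Moves the arm, as the interface text tells. Its arguments: {"type":"object","properties":{"motion":{"type":"array","items":{"type":"array"}},"grip_force":{"type":"number"}},"required":["motion"]}

```bash
mkdir -p pics
python3 - <<'E'
from workcell import robot
import cv2,numpy as np,pickle
d={}
for n in("scene","top"):
    c=robot.capture(n);d[n]=c
    cv2.imwrite(f"pics/{n}0.png",c["color"][:,:,::-1]);print(n,c["camera_matrix"].tolist(),c["position"],np.round(c["rotation"],3).tolist())
pickle.dump(d,open("cams.pkl","wb"))
s=robot.get_state();print(s)
E
```

```text
scene [[442.94118065825495, 0.0, 316.8977239172435], [0.0, 442.94118065825495, 234.97200103379637], [0.0, 0.0, 1.0]] [-0.14374086  0.31830213  0.65916215] [[-0.443, -0.529, 0.724], [-0.896, 0.25, -0.366], [0.012, -0.811, -0.585]]
top [[573.5354122965019, 0.0, 316.67399820962305], [0.0, 573.5354122965019, 240.4056594402365], [0.0, 0.0, 1.0]] [ 0.37235144 -0.01582738  1.26003766] [[-0.01, -0.992, 0.128], [-1.0, 0.011, 0.004], [-0.005, -0.128, -0.992]]
{'time': 0.1, 'qpos': array([-8.36859911e+01,  1.48450024e+01,  1.19432104e+00,  7.64152018e+01,
        1.51423688e-03,  8.12583780e+01]), 'qd': array([ 0.00064634, -0.13733968,  0.07526621, -0.02714873, -0.03380119,
        0.01700734]), 'joint_efforts': array([ 3.62924555e-03, -5.56694305e+01,  3.45069838e+01,  1.17310742e-02,
       -2.81100056e-04,  1.15178770e-05]), 'tool_pos': array([ 0.14285739, -0.53086434,  0.23075212]), 'tcp_rot': array([[ 9.65674087e-01,  2.59756709e-01, -1.00192387e-04],
       [ 2.59756651e-01, -9.65673428e-01,  1.14580929e-03],
       [ 2.00878524e-04, -1.13250398e-03, -9.99999339e-01]]), 'contact_force': array([ 0.23243347, -0.26138988,  0.48672397]), 'ft_torque': array([ 0.04562803, -0.00713851, -0.02528005]), 'gripper_width': 0.08540886439406095}
```

View pics/top0.png

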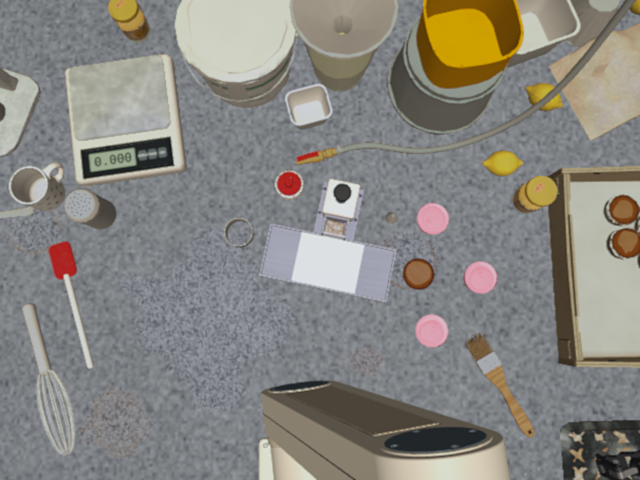

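View pics/scene0.png

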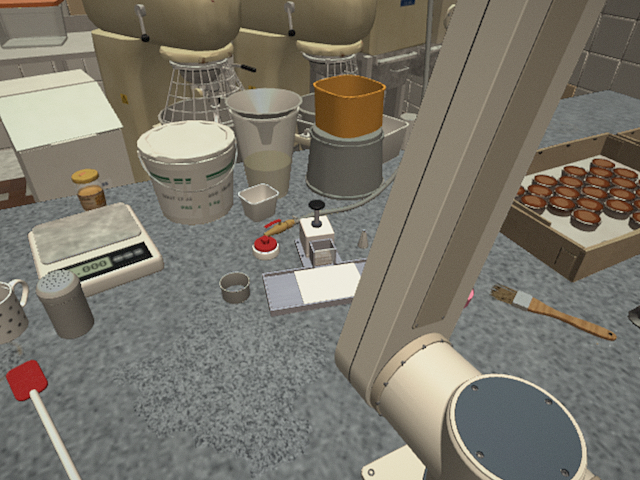

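The top view shows the dispenser's white ledge at about (328,262), the black plunger cap at (342,193) and the ring cutter at (238,233). The timer is at (289,183) and the nozzle at (391,217). Cup candidates are the brown one at (418,273) and pink ones at (432,218), (480,277) and (431,330). Only the brown one, at the ledge's right (world -y) end, fits the description. I'll measure next and confirm the cup in a crop.

```bash
cat > h.py <<'E'
import numpy as np,cv2,pickle
def cast(c,uv,z):
    uv=np.atleast_2d(np.array(uv,float));K=np.array(c["camera_matrix"]);R=np.array(c["rotation"]);p=np.array(c["position"])
    d=(R@np.linalg.inv(K)@np.c_[uv,np.ones(len(uv))].T).T
    return p+d*((z-p[2])/d[:,2])[:,None]
def blob(m,near):
    n,l,s,ce=cv2.connectedComponentsWithStats(m.astype(np.uint8))
    i=l[near[1],near[0]]
    if i==0: i=1+np.argmin(np.hypot(*(ce[1:]-near).T)+(s[1:,4]<15)*1e3)
    return (l==i),ce[i],s[i]
E
python3 - <<'E'
from h import *
d=pickle.load(open("cams.pkl","rb"));c=d["top"];im=c["color"].astype(int)
mn,mx=im.min(2),im.max(2)
print(im[262,328],im[262,285],im[193,342],im[273,418],im[262,375])
w,ce,s=blob((mn>200),(328,262))
cn=max(cv2.findContours(w.astype(np.uint8),0,1)[0],key=cv2.contourArea)
r=cv2.minAreaRect(cn);b=cv2.boxPoints(r);print("white",s,r)
P=cast(c,b,.012);print(P.round(4).tolist(),[np.linalg.norm(P[i]-P[i-1]).round(4) for i in range(4)])
a=P[np.argsort(P[:,1])];print("centre",P.mean(0))
e=[P[i]-P[i-1] for i in range(4)];L=max(e,key=np.linalg.norm);L=L*np.sign(L[1]);yaw=np.arctan2(-L[0],L[1]);print("yaw",np.degrees(yaw))
# steel ledge whole : bluish
m=(im[:,:,2]-im[:,:,0]>12)&(mx>110)|w
m=cv2.morphologyEx(m.astype(np.uint8),cv2.MORPH_OPEN,np.ones((5,5)))
m[:235-0,318:362]*=1
k,ce,s=blob(m,(328,262));cv2.imwrite("pics/m.png",k*255);print("ledge",s)
bk,ce,s=blob(mx<50,(342,193));print("cap",ce,s,cast(c,ce,.13))
br,ce,s=blob((im[:,:,0]-im[:,:,2]>40)&(mx<190),(418,273));print("cup",ce,s,cast(c,ce,.03))
for x0 in(0.058,):
    for n,p in(("ctr",P.mean(0)),):
        R=np.array([[np.cos(yaw),-np.sin(yaw)],[np.sin(yaw),np.cos(yaw)]])
        o=p[:2]-R@[-.075,0];print("origin",o,"plunger",o+R@[.058,0])
        C=cast(c,blob((im[:,:,0]-im[:,:,2]>40)&(mx<190),(418,273))[1],.03)[0,:2];print("cup in disp",R.T@(C-o))
        for q,z,u in(((238,233),.037,'ring'),((391,217),.03,'noz'),((289,183),.046,'tim')):print(u,R.T@(cast(c,q,z)[0,:2]-o))
cr=cv2.resize(c["color"][160:360,220:520,::-1],(800,533),interpolation=cv2.INTER_CUBIC)
cv2.imwrite("pics/crop.png",cr)
E
```

```text
[220 224 227] [166 167 183] [64 63 61] [147 107  73] [162 164 178]
white [ 292  233   72   60 3158] ((327.5438232421875, 262.1671447753906), (64.06925964355469, 49.751529693603516), 11.888657569885254)
[[0.4477, 0.0452, 0.012], [0.5545, 0.0222, 0.012], [0.5237, -0.115, 0.012], [0.4177, -0.0906, 0.012]] [np.float64(0.1391), np.float64(0.1092), np.float64(0.1406), np.float64(0.1088)]
centre [ 0.48588887 -0.03453278  0.012     ]
yaw -12.617795255309286
ledge [ 262  227  131   72 6081]
cap [299.28865979 385.24226804] [274 382  54   8 194] [[0.23783667 0.02452956 0.13      ]]
cup [418.09232955 273.58096591] [404 259  30  30 704] [[ 0.4573295  -0.22817442  0.03      ]]
origin [ 0.55907754 -0.05091625] plunger [ 0.61567678 -0.06358614]
cup in disp [-0.06056932 -0.19520368]
ring [-0.0560309   0.20150476]
noz [ 0.04809068 -0.11474895]
tim [0.07235566 0.11666104][ WARN:0@0.090] global loadsave.cpp:1063 imwrite_ Unsupported depth image for selected encoder is fallbacked to CV_8U.
```

View pics/crop.png

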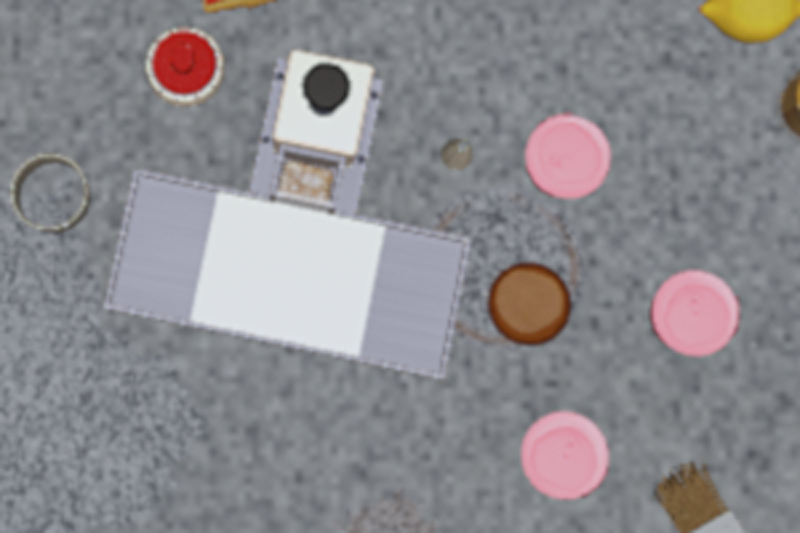

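The crop confirms it: the brown mousse cup is at the right end (crop (530,303)), with the pink lookalikes further out. The white ledge measures 140 x 109 mm, which matches the spec. Next I'll refine with the plunger cap and the full ledge.

Run:
```python
from h import *
d=pickle.load(open("cams.pkl","rb"));c=d["top"];im=c["color"].astype(int);mx=im.max(2)
m=mx<110; m2=np.zeros_like(m);m2[178:206,328:358]=m[178:206,328:358]
k,ce,s=blob(m2,(342,193));print("cap",ce,s);cap=cast(c,ce,.132)[0];print(cap)
f=220+np.array([[135,172],[468,238],[443,377],[106,309]])*0.375-[0,60]
P=cast(c,f,.018);print(P.round(4).tolist(),[np.linalg.norm(P[i]-P[i-1]).round(4) for i in range(4)],P.mean(0))
for a,b in((0,1),(3,2)):
    L=P[a]-P[b];print(np.degrees(np.arctan2(-L[0],L[1])))
v=cap-P.mean(0);print("axis yaw from cap",np.degrees(np.arctan2(v[1],v[0])),np.hypot(*v[:2]),"expect .1335")
c=d["scene"];im=c["color"].astype(int)
m=im.max(2)<70;m2=np.zeros_like(m);m2[195:215,303:332]=m[195:215,303:332]
k,ce,s=blob(m2,(317,206));print("scene cap",ce,s,cast(c,ce,.13))
```

```text
cap [341.74285714 192.57142857] [334 184  17  19 245]
[ 0.61434643 -0.06299737  0.132     ]
[[0.5692, 0.0892, 0.018], [0.5117, -0.1828, 0.018], [0.399, -0.1595, 0.018], [0.4568, 0.1128, 0.018]] [np.float64(0.1149), np.float64(0.2781), np.float64(0.1151), np.float64(0.2784)] [ 0.48416974 -0.03508348  0.018     ]
-11.936396850997717
-11.975646984051515
axis yaw from cap -12.102701506324122 0.13313585222993188 expect .1335
scene cap [316.37777778 204.51111111] [308 200  17  11 135] [[ 0.61750634 -0.06370861  0.13      ]]
```

Geometry agrees: yaw is -12.0°, the origin is about (0.5585,-0.051), the cap about (0.615,-0.063), and the cup sits at the dispenser's -y end. I'll move above the cap with the gripper shut, ending at tool yaw 168° so that joint 6 stays in range.

apply_moves([
  [0,[0.02,0.02,0],[0,0,6.5]],
  [0,[0.02,0.02,0],[0,0,6.5]],
  [0,[0.02,0.02,0],[0,0,6.5]],
  [0,[0.02,0.02,0],[0,0,6.5]],
  [0,[0.02,0.02,0],[0,0,6.5]],
  [0,[0.02,0.02,0],[0,0,6.5]],
  [0,[0.02,0.02,0],[0,0,6.5]],
  [0,[0.02,0.02,0],[0,0,6.5]],
])

```text
time: 0.77
tool_pos: [0.3039, -0.3663, 0.2265]
tcp_rot: [[0.363, 0.932, -0.006], [0.932, -0.363, 0.005], [0.002, -0.007, -1.0]]
contact_force: [0.9, -0.6, -0.5]
gripper_width: 0.0003
```

apply_moves([
  [0,[0.02,0.02,0],[0,0,6.5]],
  [0,[0.02,0.02,0],[0,0,6.5]],
  [0,[0.02,0.02,0],[0,0,6.5]],
  [0,[0.02,0.02,0],[0,0,6.5]],
  [0,[0.02,0.02,0],[0,0,6.5]],
  [0,[0.02,0.02,0],[0,0,6.5]],
  [0,[0.02,0.02,0],[0,0,6.5]],
  [0,[0.02,0.02,0],[0,0,6.5]],
])

```text
time: 1.43
tool_pos: [0.4696, -0.1957, 0.2248]
tcp_rot: [[-0.55, 0.835, -0.01], [0.835, 0.55, -0.001], [0.005, -0.009, -1.0]]
contact_force: [0.8, -1.8, -0.3]
gripper_width: 0.0003
```

apply_moves([
  [0,[0.02,0.0185,0],[0,0,6.3]],
  [0,[0.02,0.0185,0],[0,0,6.3]],
  [0,[0.02,0.0185,0],[0,0,6.3]],
  [0,[0.02,0.0185,0],[0,0,6.3]],
  [0,[0.02,0.0185,0],[0,0,6.3]],
  [0,[0.02,0.0185,0],[0,0,6.3]],
  [0,[0.02,0.0185,0],[0,0,6.3]],
  [0,[0,0,0],[0,0,0]],
])

```text
time: 2.1
tool_pos: [0.6172, -0.0538, 0.2213]
tcp_rot: [[-0.986, 0.166, -0.011], [0.166, 0.986, -0.007], [0.01, -0.009, -1.0]]
contact_force: [-0.7, -0.5, -0.7]
gripper_width: -0.0002
```

Run:
```python
from workcell import robot
from scipy.spatial.transform import Rotation as R
import numpy as np
s=robot.get_state();print(s["tool_pos"],s["qpos"].round(1))
W=R.from_euler("z",168,degrees=True)*R.from_euler("x",180,degrees=True)
print(np.degrees((W*R.from_matrix(s["tcp_rot"]).inv()).as_rotvec()))
```

```text
[ 0.61716448 -0.05378518  0.22132495] [-12.5  22.3  10.8  79.   -0.5  -2.9]
[ 0.39930106 -0.6592815  -2.44200539]
```

apply_moves([
  [0,[-0.001,-0.0045,-0.02],[0.2,-0.3,-1.2]],
  [0,[-0.001,-0.0045,-0.02],[0.2,-0.3,-1.2]],
  [0,[0,0,-0.02],[0,0,0]],
  [0,[0,0,-0.01],[0,0,0]],
  [0,[0,0,0],[0,0,0]],
  [0,[0,0,0],[0,0,0]],
  [0,[0,0,0],[0,0,0]],
  [0,[0,0,0],[0,0,0]],
])

```text
time: 2.77
tool_pos: [0.6149, -0.0613, 0.147]
tcp_rot: [[-0.978, 0.208, -0.004], [0.208, 0.978, 0.001], [0.004, -0.0, -1.0]]
contact_force: [-0.5, 0.1, 0.4]
gripper_width: 0.0
```

Run:
```python
from workcell import robot
import cv2
s=robot.get_state();print(s["tool_pos"],s["contact_force"])
a=robot.capture("scene")["color"][130:330,220:420];b=robot.capture("wrist");print(b["tool_from_camera"])
b=cv2.resize(b["color"],(533,400))
cv2.imwrite("pics/a1.png",cv2.hconcat([cv2.resize(a,(400,400)),b[:, 66:466]])[:,:,::-1])
```

```text
[ 0.61488808 -0.06126243  0.14698246] [-0.5417354   0.06095571  0.41223594]
[[-2.06210612e-04 -9.55023422e-01 -2.96530303e-01  7.59951963e-02]
 [ 9.99999899e-01 -7.87682632e-05 -4.41725697e-04 -2.54704459e-04]
 [ 3.98501210e-04 -2.96530364e-01  9.55023342e-01 -1.41736280e-01]
 [ 0.00000000e+00  0.00000000e+00  0.00000000e+00  1.00000000e+00]]
```

View pics/a1.png

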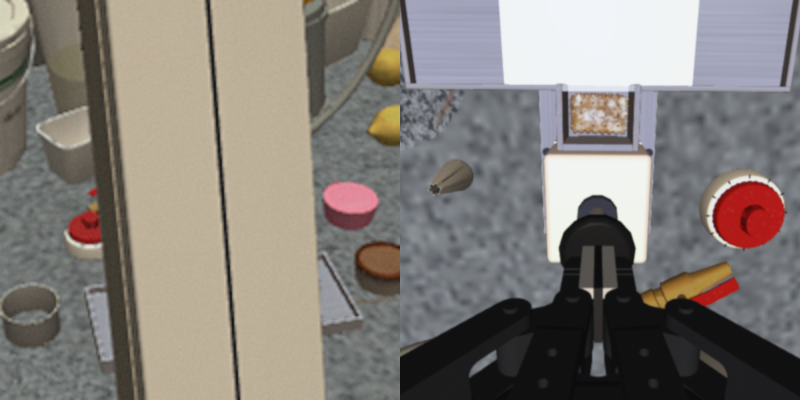

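The wrist view shows the shut fingertips centred on the black cap at (598,245). I'll press slowly.

apply_moves([
  [0,[0,-0.001,-0.008],[0,0,0]],
  [0,[0,0,-0.008],[0,0,0]],
  [0,[0,0,-0.006],[0,0,0]],
  [0,[0,0,-0.006],[0,0,0]],
  [0,[0,0,-0.005],[0,0,0]],
  [0,[0,0,-0.004],[0,0,0]],
  [0,[0,0,0],[0,0,0]],
  [0,[0,0,0],[0,0,0]],
])

```text
time: 3.53
tool_pos: [0.6163, -0.0626, 0.1087]
tcp_rot: [[-0.978, 0.208, 0.001], [0.208, 0.978, -0.001], [-0.002, -0.0, -1.0]]
contact_force: [-0.5, 1.1, 3.9]
gripper_width: -0.0002
```

apply_moves([
  [0,[0,0,-0.002],[0,0,0]],
  [0,[0,0,-0.002],[0,0,0]],
  [0,[0,0,-0.001],[0,0,0]],
  [0,[0,0,-0.001],[0,0,0]],
  [0,[0,0,0],[0,0,0]],
  [0,[0,0,0],[0,0,0]],
  [0,[0,0,0],[0,0,0]],
  [0,[0,0,0],[0,0,0]],
])

```text
time: 4.2
tool_pos: [0.6163, -0.0626, 0.1059]
tcp_rot: [[-0.978, 0.208, 0.005], [0.208, 0.978, -0.002], [-0.005, -0.001, -1.0]]
contact_force: [-0.6, 1.0, 4.0]
gripper_width: -0.0002
```

apply_moves([
  [0,[0,0,-0.002],[0,0,0]],
  [0,[0,0,-0.002],[0,0,0]],
  [0,[0,0,-0.001],[0,0,0]],
  [0,[0,0,0],[0,0,0]],
  [0,[0,0,0],[0,0,0]],
  [0,[0,0,0],[0,0,0]],
  [0,[0,0,0],[0,0,0]],
  [0,[0,0,0],[0,0,0]],
])

```text
time: 4.87
tool_pos: [0.6164, -0.0626, 0.1051]
tcp_rot: [[-0.978, 0.208, 0.009], [0.208, 0.978, -0.003], [-0.009, -0.001, -1.0]]
contact_force: [-1.8, 0.2, 6.7]
gripper_width: 0.0003
```

The plunger is at its solid stop (z 0.105, force rising). Now lift and take a look.

apply_moves([
  [0,[0,0,0.008],[0,0,0]],
  [0,[0,0,0.01],[0,0,0]],
  [0,[0,0,0.012],[0,0,0]],
  [0,[0,0,0.02],[0,0,0]],
  [0,[0,0,0.02],[0,0,0]],
  [0,[0,0,0.02],[0,0,0]],
  [0,[-0.01,0,0.01],[0,0,0]],
  [0,[-0.015,0.015,0],[0,0,0]],
])

```text
time: 5.53
tool_pos: [0.5909, -0.049, 0.2094]
tcp_rot: [[-0.978, 0.209, 0.004], [0.209, 0.978, -0.002], [-0.004, -0.001, -1.0]]
contact_force: [-0.7, 1.4, 1.0]
gripper_width: -0.0003
```

apply_moves([
  [0,[-0.02,0.015,0],[0,0,0]],
  [0,[-0.02,0.015,0],[0,0,0]],
  [0,[-0.02,0.015,0],[0,0,0]],
  [0,[-0.015,0.01,0],[0,0,0]],
  [0,[0,0,0],[0,0,0]],
  [0,[0,0,0],[0,0,0]],
  [0,[0,0,0],[0,0,0]],
  [0,[0,0,0],[0,0,0]],
])

```text
time: 6.2
tool_pos: [0.506, 0.0091, 0.2112]
tcp_rot: [[-0.978, 0.209, 0.003], [0.209, 0.978, -0.002], [-0.004, -0.001, -1.0]]
contact_force: [-0.1, -0.1, -0.7]
gripper_width: -0.0002
```

Run:
```python
from workcell import robot
from scipy.spatial.transform import Rotation as R
import numpy as np,cv2
s=robot.get_state();print(s["tool_pos"],s["contact_force"])
W=R.from_euler("z",168,degrees=True)*R.from_euler("x",180,degrees=True)
print(np.degrees((W*R.from_matrix(s["tcp_rot"]).inv()).as_rotvec()))
b=robot.capture("wrist");cv2.imwrite("pics/w2.png",b["color"][:,:,::-1])
a=robot.capture("top");cv2.imwrite("pics/t2.png",a["color"][:,:,::-1])
import pickle;pickle.dump((s,b,a),open("w2.pkl","wb"))
```

```text
[0.5059536  0.00911151 0.21123362] [-0.14075869 -0.12691414 -0.70525315]
[0.10317605 0.19123171 0.05003999]
```

View pics/w2.png

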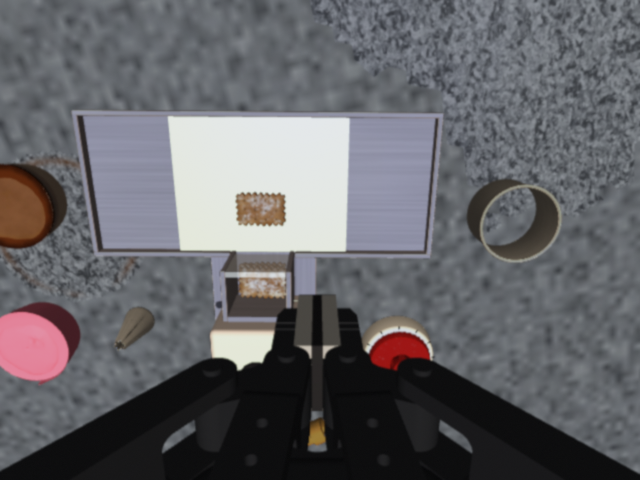

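The biscuit is out on the ledge at (261,209), straight, and the stack remains at (262,280). I'll measure it in world and dispenser coordinates, using the wrist camera for the relative positions.

Run:
```python
from h import *
s,b,a=pickle.load(open("w2.pkl","rb"))
T=np.eye(4);T[:3,:3]=s["tcp_rot"];T[:3,3]=s["tool_pos"];T=T@b["tool_from_camera"]
c=dict(camera_matrix=b["camera_matrix"],rotation=T[:3,:3],position=T[:3,3])
im=b["color"].astype(int)
w=np.zeros(im.shape[:2],bool);w[115:255,165:352]=True
m=w&(im[:,:,0]-im[:,:,2]>45)
m=cv2.morphologyEx(m.astype(np.uint8),cv2.MORPH_CLOSE,np.ones((7,7)))
k,ce,st=blob(m,(261,209))
y,x=np.nonzero(k);r=cv2.minAreaRect(np.c_[x,y].astype(np.float32));B=cast(c,cv2.boxPoints(r),.018)
th=np.radians(-12);R=np.array([[np.cos(th),-np.sin(th)],[np.sin(th),np.cos(th)]]);o=np.array([.5585,-.051])
D=lambda P:((P[:,:2]-o)@R).round(4).tolist()
print("biscuit",D(B),B.mean(0),[np.linalg.norm(B[i]-B[i-1]).round(4) for i in(0,1)])
q=[(169,117),(349,118),(346,251),(180,251)]
print("white mid",D(cast(c,q,.012)));print("tool",D(s["tool_pos"][None]))
print("outer",D(cast(c,[(73,112),(441,114),(430,256),(97,254)],.018)))
```

```text
biscuit [[-0.071, -0.0163], [-0.071, 0.0212], [-0.0453, 0.0206], [-0.0453, -0.0177]] [ 0.50202752 -0.03702713  0.018     ] [np.float64(0.0257), np.float64(0.0375)]
white mid [[-0.1292, -0.0664], [-0.1283, 0.0721], [-0.0198, 0.0719], [-0.0199, -0.0685]]
tool [[-0.0639, 0.0479]]
outer [[-0.1331, -0.1364], [-0.1314, 0.141], [-0.0175, 0.1416], [-0.0194, -0.136]]
```

apply_moves([
  [0,[0.003,0,-0.035],[0,0,0]],
  [0,[0.003,0,-0.035],[0,0,0]],
  [0,[0,0,-0.035],[0,0,0]],
  [0,[0,0,-0.035],[0,0,0]],
  [0,[0,0,-0.02],[0,0,0]],
  [0,[0,0,-0.01],[0,0,0]],
  [0,[0,0,0],[0,0,0]],
  [0,[0,0,0],[0,0,0]],
])

```text
time: 6.97
tool_pos: [0.5158, 0.0055, 0.0331]
tcp_rot: [[-0.977, 0.213, 0.006], [0.213, 0.977, -0.002], [-0.006, -0.001, -1.0]]
contact_force: [0.8, 1.1, 0.9]
gripper_width: -0.0001
```

apply_moves([
  [0,[-0.002,0.0005,-0.008],[0,0,0]],
  [0,[-0.0025,0.0005,-0.005],[0,0,0]],
  [0,[0,0,-0.003],[0,0,0]],
  [0,[0,0,-0.001],[0,0,0]],
  [0,[0,0,0],[0,0,0]],
  [0,[0,0,0],[0,0,0]],
  [0,[0,0,0],[0,0,0]],
  [0,[0,0,0],[0,0,0]],
])

```text
time: 7.63
tool_pos: [0.514, 0.0058, 0.0182]
tcp_rot: [[-0.977, 0.214, 0.012], [0.214, 0.977, -0.003], [-0.013, -0.001, -1.0]]
contact_force: [-0.7, 0.3, -0.3]
gripper_width: 0.0002
```

apply_moves([
  [0,[-0.003,0.0005,-0.002],[0.2,0.4,0.2]],
  [0,[-0.001,0,-0.002],[0.1,0.4,0.2]],
  [0,[0,0,-0.001],[0,0,0]],
  [0,[0,0,0],[0,0,0]],
  [0,[0,0,0],[0,0,0]],
  [0,[0,0,0],[0,0,0]],
  [0,[0,0,0],[0,0,0]],
  [0,[0,0,0],[0,0,0]],
])

```text
time: 8.3
tool_pos: [0.5099, 0.0063, 0.0131]
tcp_rot: [[-0.978, 0.206, -0.003], [0.206, 0.978, 0.002], [0.003, 0.002, -1.0]]
contact_force: [-0.5, 0.9, 0.1]
gripper_width: -0.0001
```

apply_moves([
  [0,[-0.0012,-0.0059,0.001],[0,0,0]],
  [0,[-0.0012,-0.0059,0],[0,0,0]],
  [0,[-0.0012,-0.0059,0],[0,0,0]],
  [0,[-0.0012,-0.0059,0],[0,0,0]],
  [0,[-0.0012,-0.0059,0],[0,0,0]],
  [0,[-0.0012,-0.0059,0],[0,0,0]],
  [0,[-0.0012,-0.0059,0],[0,0,0]],
  [0,[-0.0012,-0.0059,0],[0,0,0]],
])

```text
time: 8.97
tool_pos: [0.4993, -0.0455, 0.0144]
tcp_rot: [[-0.979, 0.206, -0.002], [0.206, 0.979, 0.002], [0.003, 0.002, -1.0]]
contact_force: [0.2, 0.1, 0.8]
gripper_width: -0.0001
```

Run:
```python
from workcell import robot
import cv2
b=robot.capture("wrist")["color"];cv2.imwrite("pics/w3.png",b[:,:,::-1])
```

```text
(no output)
```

View pics/w3.png

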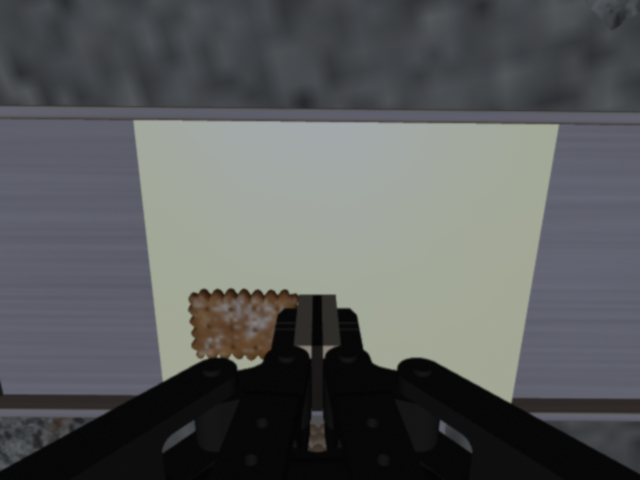

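The biscuit is sliding straight ahead of the fingertips at (240,325). I'll continue the push.

apply_moves([
  [0,[-0.0012,-0.0059,0],[0,0,0]],
  [0,[-0.0012,-0.0059,0],[0,0,0]],
  [0,[-0.0012,-0.0059,0],[0,0,0]],
  [0,[-0.0012,-0.0059,0],[0,0,0]],
  [0,[-0.0012,-0.0059,0],[0,0,0]],
  [0,[-0.0012,-0.0059,0],[0,0,0]],
  [0,[-0.0012,-0.0059,0],[0,0,0]],
  [0,[-0.0012,-0.0059,0],[0,0,0]],
])

```text
time: 9.68
tool_pos: [0.4886, -0.098, 0.0144]
tcp_rot: [[-0.979, 0.206, -0.002], [0.206, 0.979, 0.002], [0.002, 0.001, -1.0]]
contact_force: [-0.1, -0.3, -0.5]
gripper_width: -0.0003
```

apply_moves([
  [0,[-0.0007,-0.0035,0],[0,0,0]],
  [0,[-0.0007,-0.0035,0],[0,0,0]],
  [0,[-0.0007,-0.0035,0],[0,0,0]],
  [0,[-0.0005,-0.0025,0],[0,0,0]],
  [0,[0,0,0],[0,0,0]],
  [0,[0,0,0],[0,0,0]],
  [0,[0,0,0],[0,0,0]],
  [0,[0,0,0],[0,0,0]],
])

```text
time: 10.35
tool_pos: [0.4855, -0.1136, 0.0144]
tcp_rot: [[-0.978, 0.207, -0.002], [0.207, 0.978, 0.002], [0.003, 0.001, -1.0]]
contact_force: [-0.4, -0.1, 0.3]
gripper_width: 0.0002
```

Run:
```python
from workcell import robot
import cv2
b=robot.capture("wrist")["color"];cv2.imwrite("pics/w4.png",b[:,:,::-1])
```

```text
(no output)
```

View pics/w4.png

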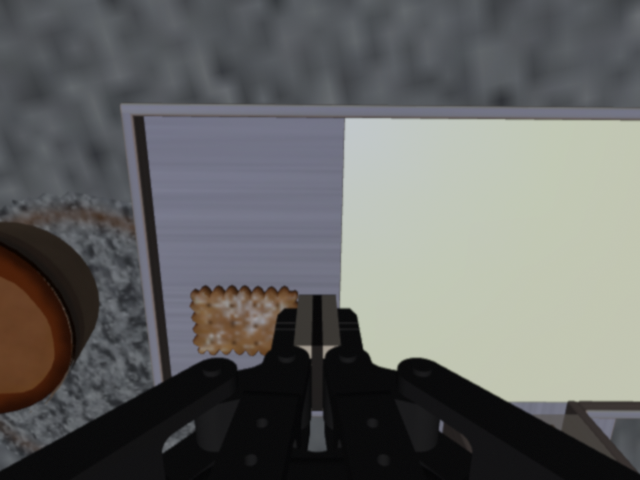

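The biscuit at (243,320) is now past the step at about x=341 px. I'll back off sideways a little, lift, and check from above.

apply_moves([
  [0,[0.0008,0.004,0.001],[0,0,0]],
  [0,[0.001,0.005,0.01],[0,0,0]],
  [0,[0,0.005,0.03],[0,0,0]],
  [0,[0,0.005,0.035],[0,0,0]],
  [0,[0.0,0.005,0.035],[0,0,0]],
  [0,[0.0,0.005,0.035],[0,0,0]],
  [0,[0,0,0.01],[0,0,0]],
  [0,[0,0,0],[0,0,0]],
])

```text
time: 11.07
tool_pos: [0.4845, -0.0792, 0.1763]
tcp_rot: [[-0.979, 0.206, -0.007], [0.206, 0.979, 0.005], [0.008, 0.003, -1.0]]
contact_force: [0.5, -0.4, -0.8]
gripper_width: 0.0
```

Run:
```python
from workcell import robot
from h import *
s=robot.get_state();b=robot.capture("wrist");cv2.imwrite("pics/w5.png",b["color"][:,:,::-1])
print(s["tool_pos"],s["contact_force"])
T=np.eye(4);T[:3,:3]=s["tcp_rot"];T[:3,3]=s["tool_pos"];T=T@b["tool_from_camera"]
c=dict(camera_matrix=b["camera_matrix"],rotation=T[:3,:3],position=T[:3,3])
pickle.dump((s,b,c),open("w5.pkl","wb"))
im=b["color"].astype(int);m=(im[:,:,0]-im[:,:,2]>35)
m=cv2.morphologyEx(m.astype(np.uint8),cv2.MORPH_CLOSE,np.ones((7,7)))
o=np.array([.5585,-.051]);th=np.radians(-12);R=np.array([[np.cos(th),-np.sin(th)],[np.sin(th),np.cos(th)]])
n,l,st,ce=cv2.connectedComponentsWithStats(m)
for i in range(1,n):
    if st[i,4]>500:
        y,x=np.nonzero(l==i);B=cast(c,cv2.boxPoints(cv2.minAreaRect(np.c_[x,y].astype(np.float32))),.015)
        print(ce[i].round(),st[i,4],((B[:,:2]-o)@R).round(4).tolist(),[np.linalg.norm(B[j]-B[j-1]).round(4) for j in(0,1)])
```

```text
[ 0.4845322  -0.0791668   0.17631389] [ 0.5195718  -0.39586408 -0.76868204]
[24. 54.] 4966 [[-0.2061, -0.2444], [-0.2061, -0.2095], [-0.1416, -0.2208], [-0.1416, -0.2581]] [np.float64(0.0659), np.float64(0.0349)]
[103. 223.] 6665 [[-0.0768, -0.2417], [-0.1051, -0.1814], [-0.0416, -0.1577], [-0.0099, -0.2212]] [np.float64(0.0701), np.float64(0.0666)]
[235. 226.] 1689 [[-0.07, -0.1221], [-0.0701, -0.0835], [-0.0433, -0.0844], [-0.0432, -0.124]] [np.float64(0.0269), np.float64(0.0386)]
[378. 315.] 636 [[0.0058, -0.016], [0.0058, 0.0223], [0.0232, 0.0233], [0.0232, -0.0155]] [np.float64(0.0174), np.float64(0.0383)]
[111. 372.] 4879 [[0.0549, -0.2532], [0.0194, -0.1908], [0.0764, -0.1697], [0.1155, -0.2347]] [np.float64(0.0634), np.float64(0.0719)]
[522. 386.] 2655 [[0.0826, 0.0949], [0.0431, 0.1088], [0.0734, 0.1617], [0.1149, 0.1491]] [np.float64(0.0631), np.float64(0.0418)]
```

View pics/w5.png

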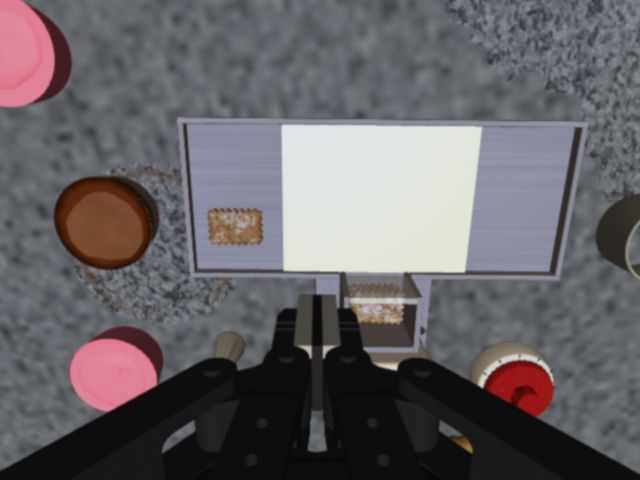

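The biscuit at (235,226) lies square and wholly inside the cup-end bay: x -0.057, y from -0.084 to -0.123, flat. One last check that the plunger is up.

Run:
```python
from workcell import robot
import cv2
a=cv2.imread("pics/t2.png")[140:300,240:440];a0=cv2.imread("pics/top0.png")[140:300,240:440];s=robot.capture("scene")["color"][130:330,220:420,::-1]
t=robot.capture("top")["color"][140:300,240:440,::-1]
f=lambda i:cv2.resize(i,(400,300))
cv2.imwrite("pics/f.png",cv2.vconcat([cv2.hconcat([f(a0),f(a)]),cv2.hconcat([f(t),f(s)])]))
```

```text
(no output)
```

View pics/f.png

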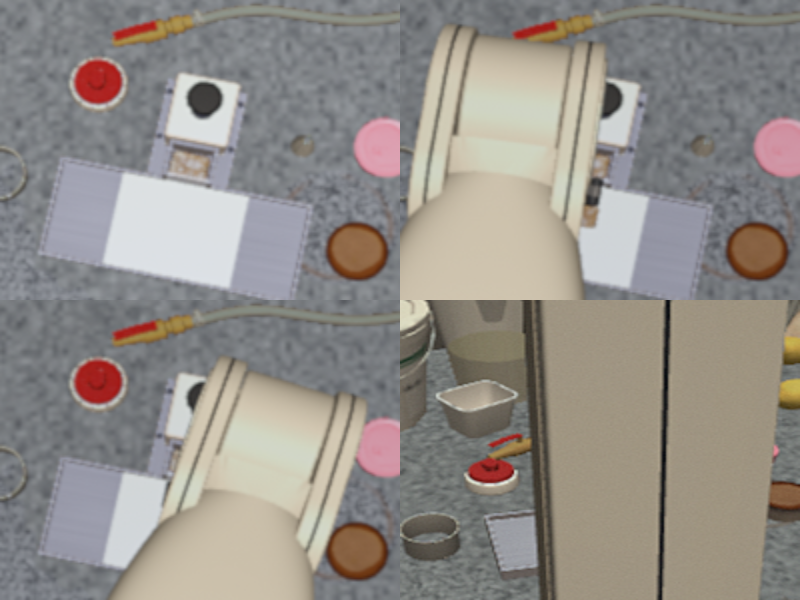

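The visible cap edges match the starting picture (left edge at 188 px now, right edge at 222 px after the press). So the plunger is up, and the cup, ring cutter and timer have not moved.

```bash
python3 -c "
from workcell import robot
print(robot.get_state()['contact_force'].round(1));print(robot.hand_in())"
```

```text
[ 0.1  0.2 -0.2]
the job is handed in; nothing more can be done
None
```

The job is done and handed in at about 11 s of robot time. I pressed the plunger once to its solid stop, where the force rose to 6.7 N at z 0.105, and let it spring back. One biscuit came out, and I slid it along the ledge with the shut fingertips into the bay at the brown mousse cup's end (dispenser -y).

- **Biscuit:** the last wrist picture puts it at dispenser x -0.057, y -0.104, square and wholly inside the bay. That it lies flat on the bay floor is judged from that picture; its height and tilt were not measured.
- **Stack:** it is still in the magazine. The picture does not show the three biscuits one by one.
- **Plunger:** the cap edges visible from above match the starting picture, so it is up. The arm hid part of the cap.
- **Other objects:** the cup, ring cutter and timer appear unmoved by eye. The nozzle was seen in place after the press and partly behind the gripper at the end.
- **Contact:** the robot was about 0.17 m above the ledge and touching nothing.

One disagreement: the top and wrist cameras differed by about 2 mm in the dispenser's y, which is within the stated calibration.

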